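# Arm the left channel of the pulse generator

## Robot

A 6-joint arm with a two-finger parallel gripper is mounted at the origin on a cart in front of the work surface, level with it; the furniture and walls round the work are solid. World frame = base frame: x ahead of the robot, y to its left, z up, the work surface at z = 0. Lengths are in m, angles in rad, forces in N, time in s.
With the tool pointing down it reaches from about 0.3 to 0.775 m from the base axis. Payload 14.6 kg.
Tool frame: the origin (TCP) lies midway between the tips of the shut fingers; the grasp point (between the pads) lies 19 mm behind it (ctrl.pinch_z is the distance from the TCP to the grasp point, in m); z points along the fingers, y is the line along which they close (so a half turn about z gives the same grasp; the last joint's range is limited). The gripper opens to 94 mm and grips with 3 to 60 N. Pads are 16 mm wide; open, the fingers measure 119 mm over their backs; the gripper's body (75 mm by 177 mm) begins 78 mm behind the grasp point.
Start: joints at [-1.242, 0.3, 1.521, -0, 1.321, -0.067], TCP at [0.212, -0.507, 0.205] pointing down, gripper open.
Joint ranges: [-3.03, 3.03], [-0.79, 2.21], [0.23, 2.52], [-1.04, 4.18], [0, 3.07], [-2.55, 2.55]. Speed limits (rad/s): [2.22, 2.22, 2.57, 3.14, 3.14, 3.14].

## Interface

Orientations are given as [roll, pitch, yaw] about the fixed x, y, z axes, in that order (R = Rz(yaw) Ry(pitch) Rx(roll)).
In Python, from station import ctrl gives the robot as it stands.
- The arm moves only by the tool jog_arm, never from a script. Its argument "motion" is a list of rows, each a list of 7 numbers: the shift along the tool's x, y, z in m, then the turn, a rotation vector about the tool's x, y, z in rad, then the opening, from -1 (shut) to 1 (fully open). In form: [[tx, ty, tz, rx, ry, rz, gripper], ...]. A call has 1 to 5 rows; each row shifts and turns the commanded pose from where the row before left it, along the tool's axes as they then stand; what a row does not reach is not made up. A row lasts 1/10 s, in which the tool goes at most 50 mm and 8.59 degrees, less where a joint would pass 70% of its speed; a pose out of reach is approached as far as the arm can. A call is refused whole if a number of a shift passes 0.05 or a number of a turn 0.15, either way. A call with a gripper value outside its range is refused whole. The fingers move at their own pace and stop on an object; "squeeze" is the grip in N (left out, the last holds). Time passes only in rows, so rows that do not move let the fingers close. It gives the time, the measured TCP pose, the force, the opening and the grip force at its end, in the units of the state.
- ctrl.get_obs(): the state, without advancing time (a new reading comes with each control period).
- ctrl.camera(name): name is "scene" or "top"; returns the picture (420x560x3 uint8, red, green, blue); there is no depth.
- ctrl.camera_model(name): a dict with "intrinsics" (3x3 intrinsics, pixels), "k1" (the pictures are not rectified: a ray, as slopes to the right and down, at radius r is drawn at 1 + k1 r^2 times it, then the intrinsics apply), "rvec" (rotation vector, rad) and "tvec" (3), from world to camera coordinates, as OpenCV has them. Camera axes: x right, y down, z forward; pixel columns grow to the right and rows downward; lengths in m; the calibration is good to about 2 mm. A picture is of the moment at which its call begins. camera_model takes no time and is no camera call.
- ctrl.hand_in(): hands the job in; it is judged then, once.
The state is a dict: "time_s": time; "qpos": joint angles; "joint_vel": joint speeds; "tau": joint torques, N m; "ee_pos": TCP position; "eef_rot": TCP orientation; "force": force on the tool from outside, world axes, zero at the start; "moment": the same for the moment, N m; "grip_width": finger opening in m; "grip_force": force on a finger pad.
Only numpy, scipy, OpenCV 4.12 (cv2) and the standard library are available. Lean on these libraries where they do the work, as an engineer would, in place of code of your own. Each camera call takes 0.05 s, during which the arm holds its last target. There are 200 camera calls.

## Task

Arm the left-hand channel of the pulse generator: with a fingertip lift the hinged guard of the left switch right back until it stands open by itself, flip the toggle beneath it over to its far side, then tip the guard forward again and let it drop shut over the toggle. Grip nothing, only push with the fingers, without forcing the guard or the toggle; leave the right-hand channel guarded and off, and the small things round the instrument where they stand.

Things in the scene. Friction and masses are not known exactly. Their poses are not given: they have to be found in the camera images.
- pulser: fixed white pulse generator, 142 deep (x) x 236 wide (y) x 74 mm high to its aluminium deck. Origin on the bench; x from front (face at x = -80, knobs out 13 mm) to back (x = 62), y left, z up. Two equal guarded switches on the deck, hinge axes at x = 0: left at y = +62, right at y = -22. Electrode handle in clips at y = -94, 22 mm over the deck. Deck behind the left switch bare
- guard_left (a joint): opening of the left guard, rad: 0 shut, 1.75 thrown back on its stop. A grey hood of 2.5 mm sheet, open below, 40 wide, 78 mm forward from hinge axis to front wall, 34 mm high over the axis, bevelled in front, about 40 g. Turns freely, lightly damped, no catch: let go below about 1.0 it falls shut, above about 1.2 it falls back and stays. Push it gently: gripping or 35 N fails
- guard_left_hinge (a point): middle of the left guard's hinge axis, 8 mm above the deck, parallel to the pulser's y; the guard opens up and back about it. On its stop the hood stands behind this point, leaning back: its outer (back) face is 33 mm behind the axis at the foot and 45 mm behind it at 57 mm above it, and the lip's edge is on top, 92 mm above and 35 mm behind the axis
- guard_left_lip (a point): middle of the rolled front edge (5 mm thick) of the left guard's finger lip, a level tongue 40 wide and 3 mm thick sticking out 19 mm from the hood's front wall where the bevel begins; moves with the guard. Shut, it lies 97 mm in front of the hinge axis and 18 mm above it, 100 mm above the bench and 17 mm out over the instrument's front face: a fingertip goes under it from the front
- toggle_left (a joint): angle of the left toggle, rad: 0 off (leaning 0.38 rad towards the front), 0.76 on, armed (leaning 0.38 rad towards the back). Snap action: it springs to whichever side of the middle (0.38) it is on; about 1.2 N at the tip moves it
- toggle_left_tip (a point): tip of the left toggle's steel bat handle, 8 mm thick and 30 mm long; its pivot is 38 mm in front of the guard's hinge axis and 6 mm above the deck, the tip 34 mm above the deck. The shut guard clears it in both positions
- guard_right (a joint): opening angle of the right switch's guard, rad, same guard; 0 shut; to stay shut
- toggle_right (a joint): angle of the right toggle, rad; 0 off; to stay off
- vial: small glass vial, 23 mm across, 62 mm high, standing to the left of the instrument; origin under its centre; bystander
- petri_2: petri dish, 61 mm across, 15 mm high, lying to the left near the front; origin under its centre; bystander
- dropper_bottle_0: amber dropper bottle, 34 mm across, 107 mm high, standing to the right of the instrument; origin under its centre; bystander
- stopper_0: rubber stopper, 27 mm across, 24 mm high, standing to the right near the front; origin under its centre; bystander

How it is judged:
By the outcome, as a careful person would: the job done as asked, in the order asked, and still so for the second after the job is handed in, with the robot touching nothing.
It also fails if it takes over 54 s, if anything falls off the work surface, if the arm or the gripper's body presses on something with over 40 N, if the wrist force passes 120 N, or if a joint passes its speed limit or range.

## Working session

There is one attempt and no reset: what is moved stays moved. The work goes in short steps, Python scripts to look and compute and a tool call to move; the robot and the scene stay as the last step left them, time stands still between calls to the robot, and variables do not carry over. Pictures are saved under pics/ and viewed, at most 10 in all, crops included, and the job is handed in when it is done.

Besides the shell and the picture viewer there is one more tool, called after "Call:" as a command line: name --pt "numbers of a row" for each row, then --argument value for the rest. jog_arm: Moves the arm, as the interface text tells. Its arguments: {"type":"object","properties":{"motion":{"type":"array"},"squeeze":{"type":"number"}},"required":["motion"]}

```bash
mkdir -p pics; ls; python3 - <<'E'
from station import ctrl
import cv2
for n in("scene","top"):
    cv2.imwrite(f"pics/{n}0.png",ctrl.camera(n)[:,:,::-1]); print(n,ctrl.camera_model(n))
print(ctrl.get_obs())
E
```

```text
pics
scene {'intrinsics': array([[447.10823803,   0.        , 278.59930274],
       [  0.        , 447.10823803, 213.71255639],
       [  0.        ,   0.        ,   1.        ]]), 'k1': 0.05032760988907229, 'rvec': array([ 0.72432909, -2.60820213,  1.08153534]), 'tvec': array([0.49216299, 0.23712533, 0.8015191 ])}
top {'intrinsics': array([[439.62435019,   0.        , 284.87997069],
       [  0.        , 439.62435019, 205.69763065],
       [  0.        ,   0.        ,   1.        ]]), 'k1': 0.020314450218571454, 'rvec': array([ 2.13374788, -2.09734493,  0.14875477]), 'tvec': array([0.03328052, 0.55474161, 0.85629653])}
{'time_s': 0.1, 'qpos': array([-1.24159271e+00,  3.00419625e-01,  1.52150732e+00,  3.06004102e-05,
        1.32069340e+00, -6.66271852e-02]), 'joint_vel': array([ 4.11812181e-05, -1.55718507e-03, -1.67371400e-03, -9.32538891e-04,
       -4.44511945e-05, -1.39625924e-03]), 'tau': array([ 1.15002887e-03, -5.32647693e+01, -3.53285801e+01,  7.09827337e-02,
        2.34903902e-02, -7.09824076e-05]), 'ee_pos': array([ 0.21198291, -0.50725871,  0.20494576]), 'eef_rot': array([-3.14056921e+00, -9.79966843e-05,  3.95823164e-01]), 'force': array([ 0.14691653,  0.2735795 , -0.2611714 ]), 'moment': array([0.05140927, 0.01453924, 0.01167551]), 'grip_force': 0.0, 'grip_width': 0.09369041928281471}
```

View pics/scene0.png

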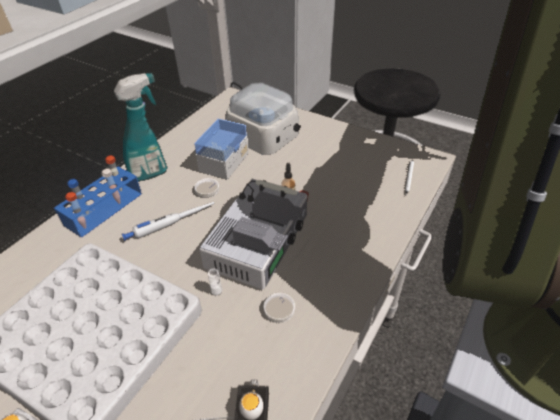

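View pics/top0.png

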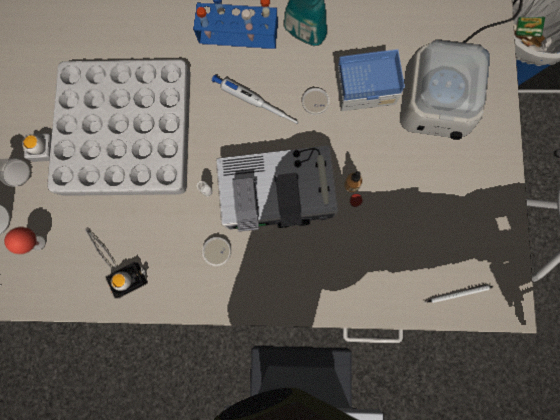

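The scene picture shows the pulser round (255,230), and the top picture has it over columns 218–337, rows 147–230, with the left guard near (245,200) and the right near (288,198). I'll enlarge both.

```bash
python3 - <<'E'
import cv2
a=cv2.imread("pics/top0.png")[135:245,190:350]; cv2.imwrite("pics/c1.png",cv2.resize(a,None,fx=5,fy=5,interpolation=cv2.INTER_CUBIC))
a=cv2.imread("pics/scene0.png")[170:300,180:340]; cv2.imwrite("pics/c2.png",cv2.resize(a,None,fx=4.5,fy=4.5,interpolation=cv2.INTER_CUBIC))
E
```

```text
(no output)
```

View pics/c1.png

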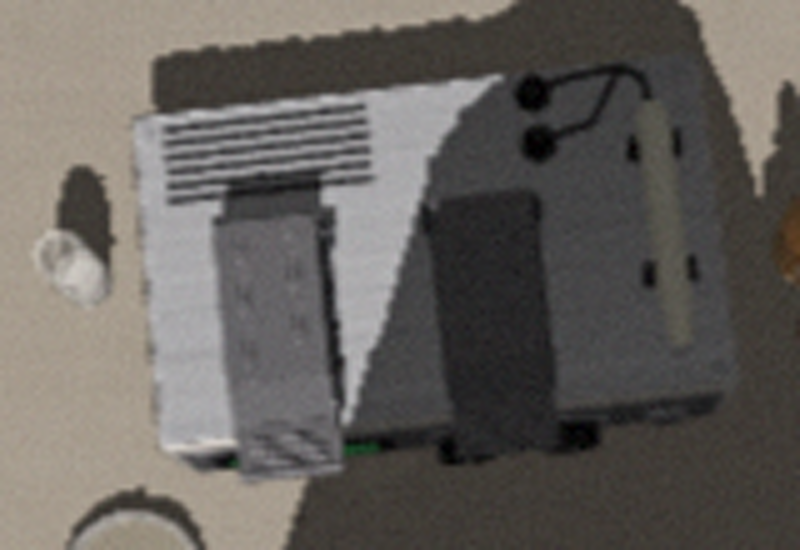

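View pics/c2.png

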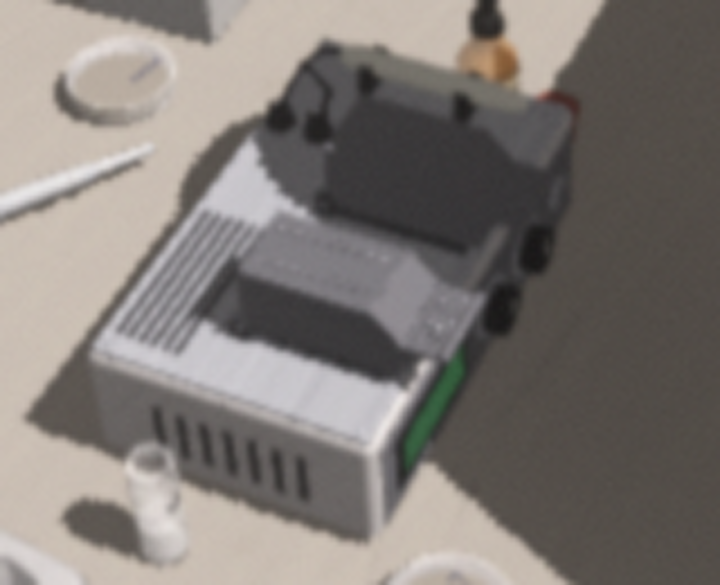

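The top crop shows the deck corners at (135,118), (160,450), (728,398), (695,58) and the lip edge from (240,478) to (342,468). The scene crop shows the deck's left corners at (93,355) and (372,445) and the lip edge from (435,357) to (487,292). I'll fit the pulser's pose to these.

```bash
cat > h.py <<'E'
import numpy as np, cv2
from station import ctrl
from scipy.spatial.transform import Rotation as Ro
def proj(n,P):
    m=ctrl.camera_model(n); K=m["intrinsics"]
    return cv2.projectPoints(np.array(P,float).reshape(-1,1,3),m["rvec"],m["tvec"],K,np.array([m["k1"],0,0,0,0.]))[0].reshape(-1,2)
E
cat > fit.py <<'E'
from h import *
from scipy.optimize import least_squares
T=[((135,118),(.062,.118,.074)),((160,450),(-.080,.118,.074)),((728,398),(-.08,-.118,.074)),((695,58),(.062,-.118,.074)),((240,478),(-.0995,.082,.1)),((342,468),(-.0995,.042,.1))]
S=[((93,355),(.062,.118,.074)),((372,445),(-.08,.118,.074)),((372,540),(-.08,.118,0)),((435,357),(-.0995,.082,.1)),((487,292),(-.0995,.042,.1))]
tu=np.array([(np.array(a)+.5)/5-.5+(190,135) for a,_ in T]); su=np.array([(np.array(a)+.5)/4.5-.5+(180,170) for a,_ in S])
def W(p,L):
    c,s=np.cos(p[2]),np.sin(p[2]); return [(p[0]+c*x-s*y,p[1]+s*x+c*y,z) for x,y,z in L]
f=lambda p,t=1,s=1:np.r_[t*(proj("top",W(p,[b for _,b in T]))-tu).ravel(),s*(proj("scene",W(p,[b for _,b in S]))-su).ravel()]
for a in((1,1),(1,0),(0,1)):
    r=least_squares(f,[.5,0,0],args=a,loss="soft_l1"); print(r.x.round(4),r.fun.reshape(-1,2).round(1).tolist())
p=least_squares(f,[.5,0,0],loss="soft_l1").x
print("lip,hinge,toggle",np.round(W(p,[(-.097,.062,.1),(0,.062,.082),(-.049,.062,.108)]),4).tolist())
E
python3 fit.py
```

```text
[0.6024 0.0602 0.1105] [[-0.1, -2.1], [-0.6, -0.1], [3.8, -0.9], [2.6, -1.3], [0.2, 0.8], [0.5, 0.8], [-2.6, -2.1], [-0.6, 1.1], [1.0, 3.1], [2.6, 1.6], [-0.2, 1.8]]
[0.6016 0.0613 0.1085] [[-0.6, -1.9], [-1.3, 0.2], [3.2, -0.4], [2.2, -0.8], [-0.4, 1.1], [-0.2, 1.2], [-0.0, -0.0], [-0.0, 0.0], [0.0, 0.0], [0.0, 0.0], [-0.0, 0.0]]
[0.6066 0.0601 0.1415] [[-0.0, -0.0], [0.0, -0.0], [0.0, -0.0], [0.0, -0.0], [0.0, -0.0], [0.0, -0.0], [-3.2, -1.8], [-0.2, -0.2], [1.5, 1.8], [2.6, -0.0], [-0.8, 0.0]]
lip,hinge,toggle [[0.4991, 0.1111, 0.1], [0.5955, 0.1218, 0.082], [0.5468, 0.1164, 0.108]]
```

Call:
jog_arm --pt "0.031 -0.037 0 0 0 0 -1" --pt "0.031 -0.037 0 0 0 0 -1" --pt "0.031 -0.037 0 0 0 0 -1" --pt "0.031 -0.037 0 0 0 0 -1" --pt "0.031 -0.037 0 0 0 0 -1"

```text
time_s: 0.6
ee_pos: [0.2837, -0.2751, 0.2052]
eef_rot: [-3.141, 0.0, 0.395]
force: [0.8, 0.3, 0.6]
grip_width: 0.057
grip_force: 0.0
```

Call:
jog_arm --pt "0.031 -0.037 0 0 0 0 -1" --pt "0.031 -0.037 0 0 0 0 -1" --pt "0.031 -0.037 0 0 0 0 -1" --pt "0.031 -0.037 0 0 0 0 -1" --pt "0.031 -0.037 0 0 0 0 -1"

```text
time_s: 1.1
ee_pos: [0.3554, -0.0446, 0.2055]
eef_rot: [3.141, -0.0, 0.396]
force: [0.0, -0.3, 0.2]
grip_width: 0.0174
grip_force: 0.0
```

```bash
cat > s.py <<'E'
from h import *
import json
o=ctrl.get_obs(); print({k:np.round(o[k],3).tolist() for k in("time_s","qpos","ee_pos","eef_rot","force")})
open("log","a").write(json.dumps([o["qpos"].tolist(),o["ee_pos"].tolist()])+"\n")
E
python3 s.py
```

```text
{'time_s': 1.1, 'qpos': [-0.227, -0.147, 2.001, -0.0, 1.286, 0.948], 'ee_pos': [0.355, -0.045, 0.206], 'eef_rot': [3.141, -0.0, 0.396], 'force': [0.043, -0.271, 0.196]}
```

Call:
jog_arm --pt "0.024 -0.029 0 0 0 0 -1" --pt "0.024 -0.029 0 0 0 0 -1" --pt "0.024 -0.029 0 0 0 0 -1" --pt "0.024 -0.029 0 0 0 0.143 -1" --pt "0 0 0 0 0 0.143 -1"

```text
time_s: 1.6
ee_pos: [0.3992, 0.0988, 0.2051]
eef_rot: [-3.141, 0.001, 0.114]
force: [0.6, 0.5, 0.2]
grip_width: 0.0002
grip_force: 0.0
```

```bash
python3 s.py
```

```text
{'time_s': 1.6, 'qpos': [0.153, -0.015, 1.882, 0.0, 1.276, 1.61], 'ee_pos': [0.399, 0.099, 0.205], 'eef_rot': [-3.141, 0.001, 0.114], 'force': [0.557, 0.494, 0.166]}
```

Call:
jog_arm --pt "0 0 0 0 0.14 0 -1" --pt "0 0 0 0 0.14 0 -1"

```text
time_s: 1.8
ee_pos: [0.3993, 0.0963, 0.2052]
eef_rot: [-3.141, -0.284, 0.116]
force: [0.3, -1.0, 0.7]
grip_width: 0.0007
grip_force: 0.0
```

```bash
python3 s.py
```

```text
{'time_s': 1.8, 'qpos': [0.154, -0.193, 2.067, -0.013, 0.984, 1.615], 'ee_pos': [0.399, 0.096, 0.205], 'eef_rot': [-3.141, -0.284, 0.116], 'force': [0.335, -0.97, 0.674]}
```

Call:
jog_arm --pt "0 0 0 0 0.14 0 -1" --pt "0 0 0 0 0.14 0 -1"

```text
time_s: 2.0
ee_pos: [0.3988, 0.096, 0.2058]
eef_rot: [-3.141, -0.566, 0.116]
force: [0.6, 0.2, -0.1]
grip_width: 0.0008
grip_force: 0.0
```

```bash
python3 s.py; python3 - <<'E'
from h import *
import json
L=[json.loads(l) for l in open("log")]+[[[-1.24159,.30042,1.52151,0,1.32069,-.0666],[.21198,-.50726,.20495]]]
A=[];b=[]
for q,p in L:
    f=q[1]+q[2];s=f+q[4];r=np.hypot(p[0],p[1])
    A+=[[1,0,np.sin(q[1]),np.sin(f),np.cos(f),np.sin(s)],[0,1,np.cos(q[1]),np.cos(f),-np.sin(f),np.cos(s)]];b+=[r,p[2]]
x,res,rk,sv=np.linalg.lstsq(np.array(A),np.array(b),rcond=None);print(x.round(4),rk,sv.round(3),np.abs(A@x-b).max())
E
```

```text
{'time_s': 2.0, 'qpos': [0.164, -0.349, 2.255, -0.041, 0.671, 1.643], 'ee_pos': [0.399, 0.096, 0.206], 'eef_rot': [-3.141, -0.566, 0.116], 'force': [0.603, 0.159, -0.064]}
[0.0058 0.2257 0.4224 0.4447 0.0462 0.2689] 6 [4.436 3.165 0.491 0.255 0.041 0.013] 6.167882560823013e-05
```

```bash
cat > kin.py <<'E'
from h import *
from scipy.optimize import fsolve
c=[0.0058,.2257,.4224,.4447,.0462,.2689]
def ik(r,z,t,g=(-.2,2.1)):
    s=np.pi-t
    F=lambda q:[c[0]+c[2]*np.sin(q[0])+c[3]*np.sin(q.sum())+c[4]*np.cos(q.sum())+c[5]*np.sin(s)-r, c[1]+c[2]*np.cos(q[0])+c[3]*np.cos(q.sum())-c[4]*np.sin(q.sum())+c[5]*np.cos(s)-z]
    q,_,ok,_=fsolve(F,g,full_output=1); return np.r_[q,s-q.sum()].round(2),ok
E
python3 - <<'E'
from kin import *
for r,z in((.46,.09),(.5,.09),(.5,.12),(.54,.16),(.58,.18),(.6,.18)):
    for t in(.57,.7,.8,.9,1.0): print(r,z,t,*ik(r,z,t))
E
```

```text
0.46 0.09 0.57 [0.02 2.28 0.27] 1
0.46 0.09 0.7 [0.01 2.36 0.07] 1
0.46 0.09 0.8 [ 0.03  2.42 -0.1 ] 1
0.46 0.09 0.9 [ 0.06  2.47 -0.29] 1
0.46 0.09 1.0 [ 0.12  2.51 -0.49] 1
0.5 0.09 0.57 [0.11 2.18 0.28] 1
0.5 0.09 0.7 [0.1  2.27 0.07] 1
0.5 0.09 0.8 [ 0.11  2.32 -0.09] 1
0.5 0.09 0.9 [ 0.14  2.37 -0.27] 1
0.5 0.09 1.0 [ 0.19  2.41 -0.46] 1
0.5 0.12 0.57 [0.04 2.16 0.36] 1
0.5 0.12 0.7 [0.03 2.25 0.17] 1
0.5 0.12 0.8 [0.03 2.31 0.01] 1
0.5 0.12 0.9 [ 0.05  2.36 -0.16] 1
0.5 0.12 1.0 [ 0.08  2.41 -0.35] 1
0.54 0.16 0.57 [0.06 2.03 0.48] 1
0.54 0.16 0.7 [0.03 2.12 0.29] 1
0.54 0.16 0.8 [0.02 2.18 0.14] 1
0.54 0.16 0.9 [ 0.03  2.24 -0.03] 1
0.54 0.16 1.0 [ 0.05  2.29 -0.2 ] 1
0.58 0.18 0.57 [0.12 1.91 0.54] 1
0.58 0.18 0.7 [0.09 2.   0.35] 1
0.58 0.18 0.8 [0.08 2.07 0.2 ] 1
0.58 0.18 0.9 [0.08 2.13 0.04] 1
0.58 0.18 1.0 [ 0.09  2.18 -0.13] 1
0.6 0.18 0.57 [0.16 1.86 0.55] 1
0.6 0.18 0.7 [0.13 1.95 0.36] 1
0.6 0.18 0.8 [0.12 2.02 0.2 ] 1
0.6 0.18 0.9 [0.12 2.08 0.04] 1
0.6 0.18 1.0 [ 0.13  2.13 -0.12] 1
```

```bash
cat > g.py <<'E'
# TCP in guard frame (hinge origin, pulser yaw); tool shifts to successive targets given as xp,yp,zp mm
from h import *
import sys
Hn=np.array([.5955,.1218,.082]); Z=Ro.from_euler("z",.1105)
o=ctrl.get_obs(); R=Ro.from_euler("xyz",o["eef_rot"]); p=Z.inv().apply(o["ee_pos"]-Hn)*1e3
print("t",round(o["time_s"],2),"tcp",p.round(1),"rot",o["eef_rot"].round(3),"F",o["force"].round(2),"q",o["qpos"].round(2))
for a in sys.argv[1:]:
    n=np.array(eval(a)); print(a,(R.inv().apply(Z.apply(n-p))).round(1)); p=n
print("yaw err rotvec",(R.inv()*Z*Ro.from_euler("xyz",[np.pi,-.57,0])).as_rotvec().round(3))
E
python3 g.py "-135,0,60" "-130,0,-1" "-112,0,-1" "-98,0,-1"
```

```text
t 2.0 tcp [-198.3   -4.   123.8] rot [-3.141 -0.566  0.116] F [ 0.6   0.16 -0.06] q [ 0.16 -0.35  2.25 -0.04  0.67  1.64]
-135,0,60 [19.2 -3.6 87.9]
-130,0,-1 [-28.5   0.   54.2]
-112,0,-1 [15.2  0.1  9.7]
-98,0,-1 [11.8  0.1  7.5]
yaw err rotvec [-0.003  0.004  0.004]
```

Call:
jog_arm --pt "0.0095 -0.002 0.044 0 0 0 -1" --pt "0.0095 -0.002 0.044 0 0 0 -1" --pt "-0.014 0 0.027 0 0 0 -1" --pt "-0.0145 0 0.027 0 0 0 -1" --pt "0 0 0 0 0 0 -1"

```text
time_s: 2.5
ee_pos: [0.4634, 0.1073, 0.0765]
eef_rot: [3.141, -0.553, 0.116]
force: [-0.2, -0.1, 0.1]
grip_width: 0.0005
grip_force: 0.0
```

```bash
python3 g.py "-112,0,-1" "-98,0,-1"; python3 - <<'E'
from station import ctrl
import cv2,numpy as np
a=ctrl.camera("top")[135:245,190:350,::-1];b=ctrl.camera("scene")[170:300,180:340,::-1]
cv2.imwrite("pics/p1.png",np.vstack([cv2.resize(a,(436,300),interpolation=2),cv2.resize(b,(436,300),interpolation=2)]))
E
```

```text
t 2.5 tcp [-132.9    0.2   -5.5] rot [ 3.141 -0.553  0.116] F [-0.23 -0.07  0.11] q [ 0.17  0.08  2.24 -0.1   0.26  1.71]
-112,0,-1 [20.1  0.3  7.1]
-98,0,-1 [11.9  0.1  7.4]
yaw err rotvec [-0.002  0.017  0.005]
```

View pics/p1.png

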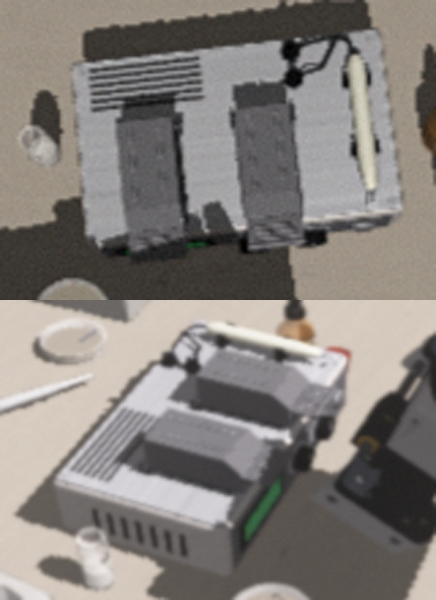

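```bash
python3 - <<'E'
from h import *
for n in("scene","top"): print(n,proj(n,[[.4634,.1073,.0765],[.4991,.1111,.1]]).round(1).tolist())
a=ctrl.camera("top")[170:300,190:330,::-1];b=ctrl.camera("scene")[190:310,230:370,::-1]
cv2.imwrite("pics/p2.png",np.hstack([cv2.resize(a,(400,371),interpolation=2),cv2.resize(b,(400,371),interpolation=2)]))
E
```

```text
scene [[299.2, 256.8], [282.1, 242.9]]
top [[250.7, 248.2], [248.1, 228.7]]
```

View pics/p2.png

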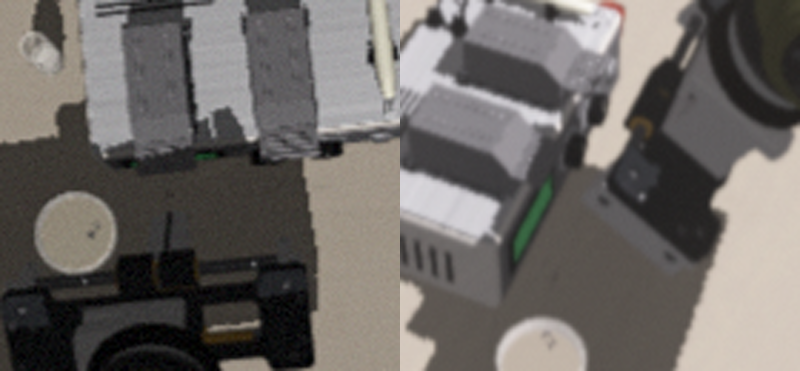

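The top crop shows the thin dark fingertip at about (170,215), 36 mm in front of the left lip at (135–192,168). Both agree with the predicted projections, so I'll slide in under the lip.

Call:
jog_arm --pt "0.01 0 0.0035 0 0 0 -1" --pt "0.01 0 0.0035 0 0 0 -1" --pt "0.006 0 0.004 0 0 0 -1" --pt "0.006 0 0.004 0 0 0 -1" --pt "0 0 0 0 0 0 -1"

```text
time_s: 3.2
ee_pos: [0.5009, 0.1118, 0.0843]
eef_rot: [-3.142, -0.56, 0.116]
force: [-0.8, -0.3, -0.5]
grip_width: 0.0003
grip_force: 0.1
```

```bash
python3 g.py; python3 - <<'E'
import numpy as np
t=.56
X=np.array([np.cos(t),np.sin(t)]);Zt=np.array([np.sin(t),-np.cos(t)])
for th,s in((0,16),(.15,16),(.3,15),(.45,14),(.6,13),(.75,12),(.9,10),(1.05,8)):
    ph=.183+th; print(th,(98.7*np.array([-np.cos(ph),np.sin(ph)])-10.5*X+s*Zt).round(1))
E
```

```text
t 3.2 tcp [-95.1   0.5   2.3] rot [-3.142 -0.56   0.116] F [-0.84 -0.29 -0.5 ] q [ 0.16  0.14  2.15 -0.08  0.29  1.69]
yaw err rotvec [-0.003  0.01   0.004]
0 [-97.4  -1.2]
0.15 [-93.7  13.1]
0.3 [-88.3  27.6]
0.45 [-81.   40.9]
0.6 [-71.9  53. ]
0.75 [-61.3  63.6]
0.9 [-49.8  73.1]
1.05 [-37.4  80.8]
```

Call:
jog_arm --pt "0.004 0 -0.004 0 0 0 -1" --pt "0.004 0 -0.004 0 0 0 -1" --pt "0.005 0 -0.004 0 0 0 -1" --pt "0.005 0 -0.004 0 0 0 -1" --pt "0 0 0 0 0 0 -1"

```text
time_s: 3.7
ee_pos: [0.5076, 0.1126, 0.1088]
eef_rot: [-3.142, -0.562, 0.116]
force: [-1.1, -0.2, -0.5]
grip_width: 0.0005
grip_force: 0.1
```

```bash
python3 g.py "-82,0,38" "-74,0,50"  "-61,0,63" "-49,0,73" "-37,0,81"; python3 - <<'E'
from h import *
a=ctrl.camera("top")[130:260,190:330,::-1];b=ctrl.camera("scene")[170:290,210:350,::-1]
cv2.imwrite("pics/p3.png",np.hstack([cv2.resize(a,(400,371),interpolation=2),cv2.resize(b,(400,371),interpolation=2)]))
E
```

```text
t 3.7 tcp [-88.4   0.6  26.8] rot [-3.142 -0.562  0.116] F [-1.1  -0.16 -0.46] q [ 0.16  0.11  2.12 -0.07  0.35  1.67]
-82,0,38 [11.4  0.6 -6.1]
-74,0,50 [13.2  0.  -5.9]
-61,0,63 [17.9  0.1 -4.1]
-49,0,73 [15.5  0.1 -2.1]
-37,0,81 [14.4  0.1 -0.4]
yaw err rotvec [-0.003  0.008  0.004]
```

View pics/p3.png

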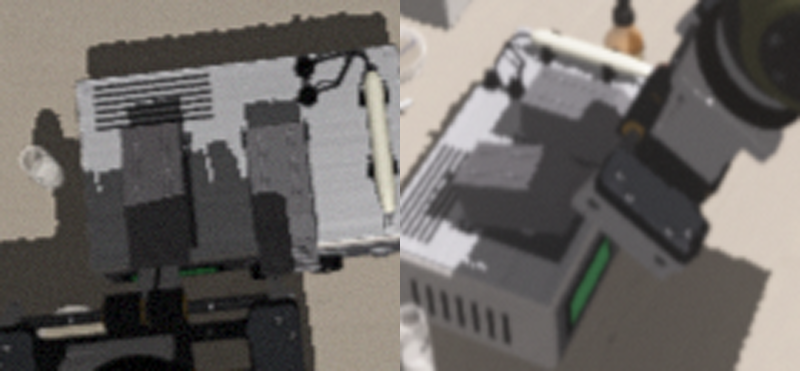

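The left hood looks raised: its side shows a dark wedge below it in the scene crop, and the finger is at the lip near (155,275) in the top crop. I'll carry on along the arc.

Call:
jog_arm --pt "0.006 0 -0.003 0 0 0 -1" --pt "0.006 0 -0.003 0 0 0 -1" --pt "0.007 0 -0.003 0 0 0 -1" --pt "0.007 0 -0.003 0 0 0 -1" --pt "0.006 0 -0.0015 0 0 0 -1"

```text
time_s: 4.3
ee_pos: [0.5273, 0.1149, 0.1368]
eef_rot: [-3.142, -0.561, 0.116]
force: [-0.7, 0.2, -0.2]
grip_width: 0.0003
grip_force: 0.1
```

Call:
jog_arm --pt "0.006 0 -0.001 0 0 0 -1" --pt "0.006 0 -0.001 0 0 0 -1" --pt "0.008 0 -0.001 0 0 0 -1" --pt "0.008 0 -0.001 0 0 0 -1" --pt "0 0 0 0 0 0 -1"

```text
time_s: 4.8
ee_pos: [0.5491, 0.1174, 0.155]
eef_rot: [-3.142, -0.561, 0.116]
force: [0.3, -0.4, -0.8]
grip_width: 0.0006
grip_force: 0.0
```

```bash
python3 g.py "-37,0,82" "-25,0,84" "-12,0,86" "-5,0,86"
```

```text
t 4.8 tcp [-46.6   0.7  73. ] rot [-3.142 -0.561  0.116] F [ 0.34 -0.41 -0.76] q [ 0.16  0.12  1.98 -0.05  0.49  1.64]
-37,0,82 [12.9  0.8 -2.5]
-25,0,84 [11.2  0.1  4.7]
-12,0,86 [12.1  0.1  5.2]
-5,0,86 [5.9 0.  3.7]
yaw err rotvec [-0.003  0.009  0.004]
```

Call:
jog_arm --pt "0.0065 0 -0.001 0 0 0 -1" --pt "0.0065 0 -0.001 0 0 0 -1" --pt "0.0055 0 0.0023 0 0 0 -1" --pt "0.0055 0 0.0023 0 0 0 -1" --pt "0 0 0 0 0 0 -1"

```text
time_s: 5.3
ee_pos: [0.5704, 0.1199, 0.1648]
eef_rot: [-3.142, -0.56, 0.116]
force: [0.6, 0.2, -0.3]
grip_width: 0.0005
grip_force: 0.0
```

Call:
jog_arm --pt "0.006 0 0.0026 0 0 0 -1" --pt "0.006 0 0.0026 0 0 0 -1" --pt "0.006 0 0.0037 0 0 0 -1" --pt "0.006 0 0.0037 0 0 0 -1" --pt "0 0 0 0 0 0 -1"

```text
time_s: 5.8
ee_pos: [0.5973, 0.123, 0.1667]
eef_rot: [3.142, -0.56, 0.116]
force: [0.4, 0.1, 0.2]
grip_width: 0.0004
grip_force: 0.0
```

```bash
python3 g.py; python3 - <<'E'
from h import *
a=ctrl.camera("top")[130:260,190:330,::-1];b=ctrl.camera("scene")[150:270,200:340,::-1]
cv2.imwrite("pics/p4.png",np.hstack([cv2.resize(a,(400,371),interpolation=2),cv2.resize(b,(400,371),interpolation=2)]))
E
```

```text
t 5.8 tcp [ 1.9  1.  84.7] rot [ 3.142 -0.56   0.116] F [0.36 0.06 0.23] q [ 0.15  0.2   1.84 -0.04  0.54  1.63]
yaw err rotvec [-0.003  0.01   0.004]
```

View pics/p4.png

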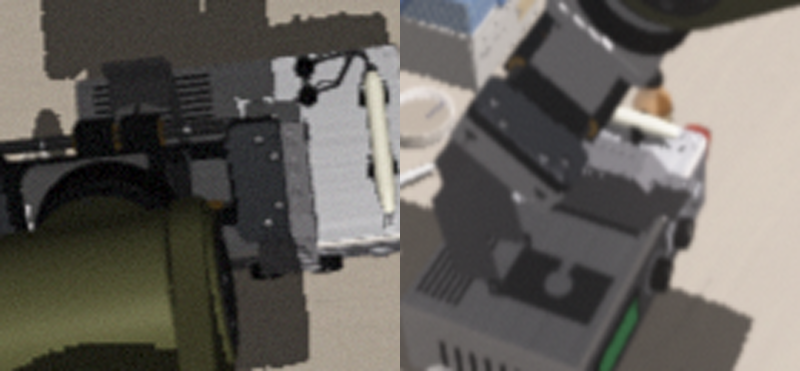

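The left hood stands thrown back (scene crop around (480,190)), and the bare switch plate with the toggle shows at about (560,275). Next I'll retreat and descend in front of the toggle.

```bash
python3 g.py "-50,0,95" "-85,0,60" "-78,0,14" "-60,0,14" "-45,0,14"
```

```text
t 5.9 tcp [ 1.2  1.  84.6] rot [ 3.142 -0.56   0.116] F [-0.5   0.76 -0.17] q [ 0.15  0.2   1.84 -0.04  0.54  1.63]
-50,0,95 [-37.8   0.7 -36. ]
-85,0,60 [-48.2  -0.2  11.1]
-78,0,14 [-18.5   0.   42.7]
-60,0,14 [15.3  0.1  9.6]
-45,0,14 [12.7  0.1  8. ]
yaw err rotvec [-0.003  0.01   0.004]
```

Call:
jog_arm --pt "-0.019 0 -0.018 0 0 0 -1" --pt "-0.019 0 -0.018 0 0 0 -1" --pt "-0.024 0 0.0055 0 0 0 -1" --pt "-0.024 0 0.0055 0 0 0 -1" --pt "0 0 0 0 0 0 -1"

```text
time_s: 6.4
ee_pos: [0.5087, 0.1127, 0.1405]
eef_rot: [3.141, -0.557, 0.116]
force: [-0.5, -1.0, 0.8]
grip_width: 0.0002
grip_force: 0.0
```

Call:
jog_arm --pt "-0.009 0 0.021 0 0 0 -1" --pt "-0.009 0 0.021 0 0 0 -1" --pt "0 0 0 0 0 0 -1"

```text
time_s: 6.7
ee_pos: [0.5178, 0.1137, 0.0955]
eef_rot: [3.141, -0.557, 0.116]
force: [-0.3, 0.8, 0.5]
grip_width: 0.0004
grip_force: 0.0
```

```bash
python3 g.py  "-60,0,14" "-42,0,14"; python3 - <<'E'
from h import *
a=ctrl.camera("top")[130:260,190:330,::-1];b=ctrl.camera("scene")[160:260,210:320,::-1]
cv2.imwrite("pics/p5.png",np.hstack([cv2.resize(a,(400,371),interpolation=2),cv2.resize(b,(400,371),interpolation=2)]))
E
```

```text
t 6.7 tcp [-78.1   0.5  13.5] rot [ 3.141 -0.557  0.116] F [-0.31  0.77  0.46] q [ 0.16  0.16  2.1  -0.07  0.33  1.67]
-60,0,14 [15.6  0.6  9.1]
-42,0,14 [15.3  0.1  9.5]
yaw err rotvec [-0.003  0.013  0.004]
```

View pics/p5.png

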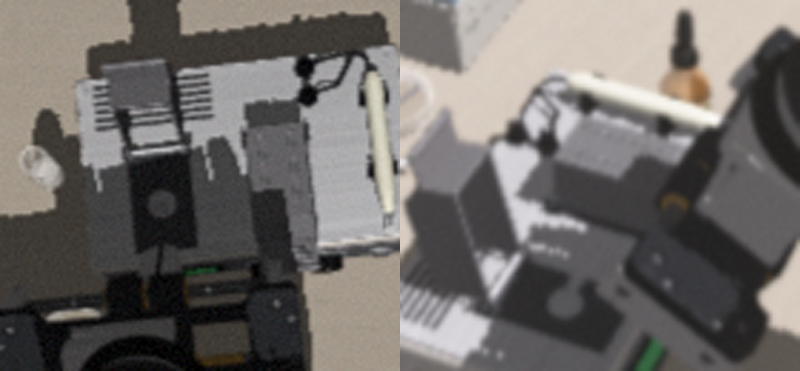

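The guard stays open by itself: in the top crop it is at (140,90) and the toggle boss at (162,205), with the fingertip at (160,248). Now I'll push the toggle.

Call:
jog_arm --pt "0.008 0 0.0045 0 0 0 -1" --pt "0.0075 0 0.0045 0 0 0 -1" --pt "0.0043 0 0.0027 0 0 0 -1" --pt "0.0043 0 0.0027 0 0 0 -1" --pt "0 0 0 0 0 0 -1"

```text
time_s: 7.3
ee_pos: [0.5465, 0.1171, 0.0979]
eef_rot: [-3.142, -0.56, 0.116]
force: [-0.9, -0.6, 0.2]
grip_width: 0.0003
grip_force: 0.0
```

Call:
jog_arm --pt "0.0026 0 0.0016 0 0 0 -1" --pt "0 0 0 0 0 0 -1"

```text
time_s: 7.5
ee_pos: [0.5491, 0.1174, 0.0978]
eef_rot: [-3.142, -0.56, 0.116]
force: [-0.4, 0.2, 0.2]
grip_width: 0.0003
grip_force: 0.0
```

Call:
jog_arm --pt "0.0026 0 0.0016 0 0 0 -1" --pt "0 0 0 0 0 0 -1"

```text
time_s: 7.7
ee_pos: [0.5522, 0.1178, 0.098]
eef_rot: [-3.142, -0.56, 0.116]
force: [0.9, -0.4, -0.0]
grip_width: 0.0003
grip_force: 0.0
```

```bash
python3 g.py; python3 - <<'E'
from h import *
b=ctrl.camera("scene")[160:260,210:320,::-1]
a=ctrl.camera("top")[160:240,200:300,::-1]
cv2.imwrite("pics/p6.png",np.hstack([cv2.resize(a,(400,371),interpolation=2),cv2.resize(b,(400,371),interpolation=2)]))
E
```

```text
t 7.7 tcp [-43.4   0.8  16. ] rot [-3.142 -0.56   0.116] F [ 0.88 -0.43 -0.02] q [ 0.16  0.22  2.01 -0.06  0.35  1.66]
yaw err rotvec [-0.003  0.01   0.004]
```

Call:
jog_arm --pt "0.0017 0 0.0011 0 0 0 -1" --pt "0 0 0 0 0 0 -1"

```text
time_s: 8.0
ee_pos: [0.5542, 0.118, 0.0979]
eef_rot: [-3.142, -0.56, 0.116]
force: [0.3, -0.1, 0.5]
grip_width: 0.0003
grip_force: 0.0
```

```bash
python3 g.py "-85,0,22" "-90,0,75" "-90,0,140"
```

```text
t 8.0 tcp [-41.5   0.8  15.9] rot [-3.142 -0.56   0.116] F [ 0.3  -0.07  0.46] q [ 0.16  0.22  2.01 -0.06  0.35  1.66]
-85,0,22 [-33.6   0.6 -28.3]
-90,0,75 [ 23.9  -0.  -47.6]
-90,0,140 [ 34.5  -0.  -55.1]
yaw err rotvec [-0.003  0.01   0.004]
```

Call:
jog_arm --pt "-0.017 0 -0.014 0 0 0 -1" --pt "-0.017 0 -0.014 0 0 0 -1" --pt "-0.017 0 -0.014 0 0 0 -1" --pt "0 0 0 0 0 0 -1"

```text
time_s: 8.4
ee_pos: [0.4875, 0.1103, 0.1064]
eef_rot: [-3.142, -0.56, 0.116]
force: [1.2, -0.2, 0.2]
grip_width: 0.001
grip_force: 0.0
```

```bash
python3 g.py "-90,0,120"; python3 - <<'E'
from h import *
b=ctrl.camera("scene")[165:255,215:305,::-1]
a=ctrl.camera("top")[160:250,205:295,::-1]
cv2.imwrite("pics/p7.png",np.hstack([cv2.resize(a,(400,400),interpolation=2),cv2.resize(b,(400,400),interpolation=2)]))
Z=Ro.from_euler("z",.1105);H=np.array([.5955,.1218,.082])
for n,s in(("top",(205,160)),("scene",(215,165))): print(n,[((proj(n,H+Z.apply(v))[0]-s)*400/90).round().tolist() for v in([-.038,0,-.002],[-.0491,0,.026],[-.0269,0,.026])])
E
```

```text
t 8.4 tcp [-108.6    0.5   24.4] rot [-3.142 -0.56   0.116] F [ 1.16 -0.23  0.22] q [ 0.16  0.07  2.17 -0.07  0.35  1.68]
-90,0,120 [ 66.5   0.6 -71.1]
yaw err rotvec [-0.003  0.01   0.005]
top [[187.0, 181.0], [181.0, 194.0], [177.0, 144.0]]
scene [[179.0, 335.0], [198.0, 300.0], [153.0, 285.0]]
```

View pics/p7.png

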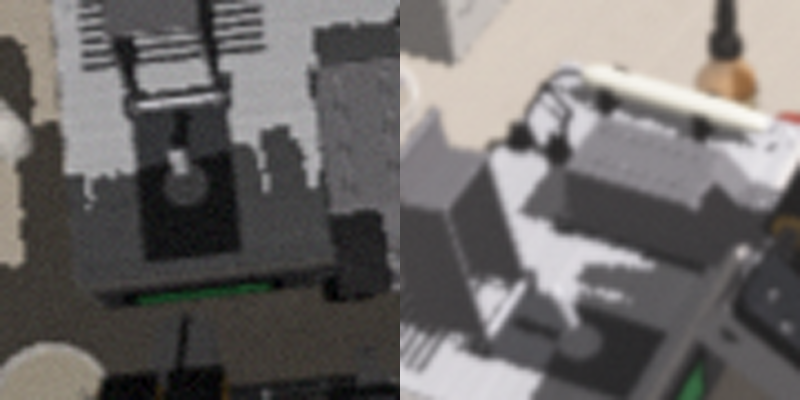

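The toggle is armed: its bright tip at (178,155) in the top crop sits behind the boss at (187,185), as predicted for "on" (177,144). The right guard is shut. Now I'll go over to the back of the hood.

Call:
jog_arm --pt "0.033 0 -0.036 0 0 0 -1" --pt "0.033 0 -0.036 0 0 0 -1" --pt "0 0 -0.02 0 -0.14 0 -1" --pt "0 0 0 0 -0.14 0 -1" --pt "0 0 0 0 -0.14 0 -1"

```text
time_s: 9.0
ee_pos: [0.4972, 0.1114, 0.2205]
eef_rot: [-3.141, -0.141, 0.116]
force: [-1.1, -1.1, -0.2]
grip_width: 0.0005
grip_force: 0.0
```

Call:
jog_arm --pt "0 0 0 0 -0.14 0 -1" --pt "0 0 0 0 0 0 -1"

```text
time_s: 9.2
ee_pos: [0.4981, 0.1113, 0.2177]
eef_rot: [3.142, 0.002, 0.115]
force: [0.2, -0.6, -0.9]
grip_width: 0.0004
grip_force: 0.0
```

```bash
python3 g.py "-90,0,140" "80,0,140" "80,0,48"  "60,0,48"; python3 -c "
from kin import *
for r,z in((.69,.22),(.69,.13)): print(ik(r,z,0))"
```

```text
t 9.2 tcp [-97.9   0.3 135.7] rot [3.142e+00 2.000e-03 1.150e-01] F [ 0.2  -0.62 -0.93] q [0.15 0.2  1.61 0.   1.33 1.6 ]
-90,0,140 [ 7.9  0.3 -4.3]
80,0,140 [170.    0.8  -0.4]
80,0,48 [ 0.2 -0.  92. ]
60,0,48 [-20.   -0.1   0. ]
yaw err rotvec [-0.001  0.572  0.005]
(array([0.62, 1.03, 1.49]), 1)
(array([0.68, 1.14, 1.32]), 1)
```

Call:
jog_arm --pt "0.015 0 -0.006 0 0 0 -1" --pt "0.041 0 0 0 0 0 -1" --pt "0.041 0 0 0 0 0 -1" --pt "0.041 0 0 0 0 0 -1" --pt "0.041 0 0 0 0 0 -1"

```text
time_s: 9.7
ee_pos: [0.676, 0.1322, 0.2251]
eef_rot: [3.142, -0.006, 0.116]
force: [0.6, 1.5, 0.6]
grip_width: 0.0006
grip_force: 0.0
```

Call:
jog_arm --pt "0 0 0 0 0 0 -1" --pt "0 0 0.03 0 0 0 -1" --pt "0 0 0.03 0 0 0 -1" --pt "0 0 0.03 0 0 0 -1" --pt "0 0 0 0 0 0 -1"

```text
time_s: 10.2
ee_pos: [0.6724, 0.1317, 0.1313]
eef_rot: [3.141, 0.002, 0.116]
force: [-0.0, 0.4, -0.8]
grip_width: 0.0005
grip_force: 0.0
```

```bash
python3 g.py "58,0,48" "20,0,48" "-5,0,48"
```

```text
t 10.2 tcp [77.5  1.3 49.3] rot [3.141e+00 2.000e-03 1.160e-01] F [-0.    0.36 -0.81] q [ 0.14  0.67  1.16 -0.    1.32  1.6 ]
58,0,48 [-19.5   1.2   1.3]
20,0,48 [-38.   -0.2   0.1]
-5,0,48 [-25.   -0.1   0. ]
yaw err rotvec [-0.001  0.572  0.005]
```

Call:
jog_arm --pt "-0.012 0 0 0 0 0 -1" --pt "-0.01 0 0 0 0 0 -1" --pt "-0.006 0 0 0 0 0 -1" --pt "-0.006 0 0 0 0 0 -1" --pt "-0.006 0 0 0 0 0 -1"

```text
time_s: 10.7
ee_pos: [0.6345, 0.1273, 0.1362]
eef_rot: [3.142, -0.005, 0.116]
force: [-0.0, -0.6, -0.3]
grip_width: 0.0006
grip_force: 0.2
```

Call:
jog_arm --pt "-0.006 0 0 0 0 0 -1" --pt "-0.006 0 0 0 0 0 -1" --pt "-0.006 0 0 0 0 0 -1" --pt "-0.006 0 0 0 0 0 -1" --pt "0 0 0 0 0 0 -1"

```text
time_s: 11.2
ee_pos: [0.6101, 0.1245, 0.1353]
eef_rot: [3.142, -0.003, 0.116]
force: [0.4, -0.0, 0.8]
grip_width: 0.0006
grip_force: 0.0
```

Call:
jog_arm --pt "-0.004 0 0 0 0 0 -1" --pt "-0.004 0 0 0 0 0 -1" --pt "0 0 0 0 0 0 -1" --pt "0 0 0 0 0 0 -1" --pt "0 0 0 0 0 0 -1"

```text
time_s: 11.7
ee_pos: [0.6028, 0.1236, 0.1352]
eef_rot: [3.142, -0.003, 0.116]
force: [-0.3, -0.8, 0.4]
grip_width: 0.0004
grip_force: 0.0
```

```bash
python3 g.py; python3 - <<'E'
from h import *
for n in("scene","top"): cv2.imwrite(f"pics/q_{n}.png",ctrl.camera(n)[:,:,::-1])
E
```

```text
t 11.7 tcp [ 7.5  1.  53.2] rot [ 3.142e+00 -3.000e-03  1.160e-01] F [-0.31 -0.78  0.44] q [ 0.14  0.5   1.4  -0.    1.23  1.6 ]
yaw err rotvec [-0.001  0.567  0.005]
```

Call:
jog_arm --pt "-0.006 0 0 0 0 0 -1" --pt "-0.006 0 0 0 0 0 -1" --pt "-0.006 0 0 0 0 0 -1" --pt "0 0 0 0 0 0 -1" --pt "0 0 0 0 0 0 -1"

```text
time_s: 12.3
ee_pos: [0.5848, 0.1216, 0.1354]
eef_rot: [3.142, -0.004, 0.116]
force: [-0.0, 0.1, 0.1]
grip_width: 0.0008
grip_force: 0.0
```

Call:
jog_arm --pt "0 0 -0.03 0 0 0 -1" --pt "0 0 -0.04 0 0 0 -1" --pt "-0.02 0 -0.02 0 0 0 -1" --pt "-0.04 0.02 0 0 0 0 -1" --pt "-0.04 0.02 0 0 0 0 -1"

```text
time_s: 12.8
ee_pos: [0.4889, 0.0699, 0.225]
eef_rot: [3.141, -0.004, 0.117]
force: [0.7, 0.2, 1.0]
grip_width: 0.0008
grip_force: 0.0
```

Call:
jog_arm --pt "-0.03 0.035 0 0 0 0 -1" --pt "-0.03 0.035 0 0 0 0 -1" --pt "-0.03 0.035 0 0 0 0 -1" --pt "-0.03 0.035 0 0 0 0 -1" --pt "-0.01 0.045 0 0 0 0 -1"

```text
time_s: 13.3
ee_pos: [0.3804, -0.1294, 0.2251]
eef_rot: [3.141, -0.004, 0.116]
force: [1.7, -0.4, 0.7]
grip_width: 0.0005
grip_force: 0.0
```

Call:
jog_arm --pt "0 0.045 0 0 0 0 -1" --pt "0 0.045 0 0 0 0 -1" --pt "0 0.045 0 0 0 0 -1" --pt "0 0.045 0 0 0 0 -1" --pt "0 0 0 0 0 0 -1"

```text
time_s: 13.8
ee_pos: [0.4026, -0.3112, 0.2237]
eef_rot: [-3.142, -0.002, 0.112]
force: [0.3, -0.1, -0.6]
grip_width: 0.0003
grip_force: 0.0
```

```bash
python3 g.py; python3 - <<'E'
from h import *
Z=Ro.from_euler("z",.1105);H=np.array([.5955,.1218,.082])
g=lambda i:cv2.cvtColor(i,cv2.COLOR_BGR2GRAY).astype(float)
def box(n,pts): 
    q=proj(n,H+Z.apply(np.array(pts)/1e3)); return q.min(0).round().astype(int),q.max(0).round().astype(int)
hood=[(x,y,z) for x in(-97,50) for y in(-24,24) for z in(0,34)]
for n in("top","scene"):
    cur=ctrl.camera(n)[:,:,::-1].copy(); cv2.imwrite(f"pics/final_{n}.png",cur)
    a0=g(cv2.imread(f"pics/{n}0.png")); c=g(cur); (x0,y0),(x1,y1)=box(n,hood)
    P=a0[y0:y1,x0:x1];Q=c[y0:y1,x0:x1]; print(n,(x0,y0,x1,y1),"corr",np.corrcoef(P.ravel(),Q.ravel())[0,1].round(3),"mean diff",np.abs(P-Q).mean().round(1),"q corr",np.corrcoef(P.ravel(),g(cv2.imread(f"pics/q_{n}.png"))[y0:y1,x0:x1].ravel())[0,1].round(3))
    if n=="top":
        for nm in ("top0",None):
            im=a0 if nm else c
            print([int(im[tuple(proj(n,H+Z.apply(np.array(v)/1e3))[0].round().astype(int)[::-1])]) for v in [(x,0,34) for x in(-60,-50,-38,-25,-10)]+[(-90,0,20),(20,0,-8),(30,0,-8),(40,0,-8)]])
    # bystanders: shift elsewhere
    d=np.abs(a0-c); print("diff>25 outside shadow frac",(d>25).mean().round(3))
E
```

```text
t 13.8 tcp [-239.4 -409.1  141.7] rot [-3.142e+00 -2.000e-03  1.120e-01] F [ 0.3  -0.13 -0.62] q [-0.73  0.19  1.61  0.    1.34  0.73]
yaw err rotvec [-0.001  0.568  0.002]
top (np.int64(229), np.int64(152), np.int64(261), np.int64(231)) corr 0.526 mean diff 60.5 q corr 0.126
[101, 101, 101, 98, 100, 95, 38, 88, 69]
[39, 38, 38, 35, 35, 40, 39, 31, 26]
diff>25 outside shadow frac 0.181
scene (np.int64(209), np.int64(207), np.int64(287), np.int64(258)) corr 0.567 mean diff 42.8 q corr 0.436
diff>25 outside shadow frac 0.149
```

Call:
jog_arm --pt "-0.035 0.029 0 0 0 0 -1" --pt "-0.035 0.029 0 0 0 0 -1" --pt "-0.035 0.029 0 0 0 0 -1" --pt "-0.035 0.029 0 0 0 0 -1" --pt "-0.035 0.029 0 0 0 0 -1"

```text
time_s: 14.4
ee_pos: [0.2451, -0.4716, 0.2245]
eef_rot: [3.141, -0.004, 0.117]
force: [0.2, -0.8, -0.6]
grip_width: 0.0002
grip_force: 0.0
```

Call:
jog_arm --pt "-0.035 0.029 0 0 0 0 -1" --pt "0 0 0 0 0 0 -1"

```text
time_s: 14.6
ee_pos: [0.2118, -0.5061, 0.2238]
eef_rot: [3.141, -0.003, 0.113]
force: [0.1, 0.3, 0.2]
grip_width: 0.0005
grip_force: 0.0
```

```bash
python3 - <<'E'
from h import *
print(ctrl.get_obs()["ee_pos"].round(3))
Z=Ro.from_euler("z",.1105);H=np.array([.5955,.1218,.082])
g=lambda i:cv2.cvtColor(i,cv2.COLOR_BGR2GRAY).astype(float)
R={"left":[(x,y,z) for x in(-97,50) for y in(-24,24) for z in(0,34)],"right":[(x,y-84,z) for x in(-97,50) for y in(-24,24) for z in(0,34)]}
B={"top":{"vial":(195,178,216,198),"petri":(200,233,234,266),"bottle":(343,165,364,208)},"scene":{"vial":(205,265,226,298),"petri":(260,290,300,325),"bottle":(278,160,312,200)}}
for n in("top","scene"):
    cur=ctrl.camera(n)[:,:,::-1].copy(); cv2.imwrite(f"pics/fin2_{n}.png",cur); a0=g(cv2.imread(f"pics/{n}0.png")); c=g(cur)
    bx=dict(B[n])
    for k,v in R.items():
        q=proj(n,H+Z.apply(np.array(v)/1e3)); bx[k]=(*q.min(0).round().astype(int),*q.max(0).round().astype(int))
    for k,(x0,y0,x1,y1) in bx.items():
        P=a0[y0:y1,x0:x1];Q=c[y0:y1,x0:x1]; print(n,k,"corr %.3f diff %.1f"%(np.corrcoef(P.ravel(),Q.ravel())[0,1],np.abs(P-Q).mean()))
E
```

```text
[ 0.212 -0.506  0.224]
top vial corr 0.997 diff 2.3
top petri corr 0.993 diff 2.4
top bottle corr 0.924 diff 5.9
top left corr 0.972 diff 3.5
top right corr 0.880 diff 6.2
scene vial corr 1.000 diff 0.8
scene petri corr 0.980 diff 1.4
scene bottle corr 0.969 diff 4.0
scene left corr 0.980 diff 2.5
scene right corr 0.959 diff 3.6
```

The left guard region matches its initial shut picture again. The bystanders have not moved, and the small differences on the right come from the moved shadow edge.

```bash
python3 -c "
from station import ctrl
print(ctrl.hand_in())"
```

```text
the job is handed in; nothing more can be done
None
```

I lifted the left guard back until it stood open, flipped the toggle to armed, and let the guard drop shut over it; the right channel and nearby items look undisturbed in before/after pictures, and I handed the job in at about 15 s.

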